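# Clear the laboratory bench into its trays

### The job

Sort what was left on the laboratory bench: stand the two white-capped clear vials in the dark steel tray and the two amber dropper bottles in the blue bin, and lay the orange slide box flat in the white tray. Do not let a vial or bottle fall over on the way, and leave the beaker and the timer where they are.

Things in the scene. Friction and masses are not known exactly. Their poses are not given: they have to be found in the camera images.
- vial_a: one of the two identical clear sample vials: upright glass cylinder 34 mm in diameter with a paper label and a white screw cap of the same 34 mm, the cap from 48 to 64 mm up, 64 mm high in all, about 45 g. Origin: centre of its underside; z up
- vial_b: one of the two identical clear sample vials: upright glass cylinder 34 mm in diameter with a paper label and a white screw cap of the same 34 mm, the cap from 48 to 64 mm up, 64 mm high in all, about 45 g. Origin: centre of its underside; z up
- dropper_a: one of the two identical amber dropper bottles: upright amber glass cylinder 34 mm in diameter and straight up to 54 mm, paper label, then a black cap 20 mm wide (58 to 74 mm up) and a small rubber teat, 84 mm high in all, about 70 g. Origin: centre of its underside; z up
- dropper_b: one of the two identical amber dropper bottles: upright amber glass cylinder 34 mm in diameter and straight up to 54 mm, paper label, then a black cap 20 mm wide (58 to 74 mm up) and a small rubber teat, 84 mm high in all, about 70 g. Origin: centre of its underside; z up
- slide_mailer: orange plastic box for microscope slides with a dark seam and a paper label, lying flat: 28 mm (its x) by 78 mm (its y) by 20 mm high, about 40 g. Origin: centre of its underside; z up
- steel_tray: shallow dark grey stainless steel tray for the vials, open at the top, fixed to the bench: outside 70 x 130 mm, 22 mm high, inside 64 x 124 mm, walls and floor 3 mm thick. Origin: centre of its underside, on the bench. Axes: x along the short side, y along the long side, z up
- blue_bin: low blue plastic bin for the dropper bottles, open at the top, fixed to the bench: outside 70 x 130 mm, 30 mm high, inside 64 x 124 mm, walls and floor 3 mm thick. Origin: centre of its underside, on the bench. Axes: x along the short side, y along the long side, z up
- white_tray: shallow white plastic tray for the slide box, open at the top, fixed to the bench: outside 70 x 130 mm, 14 mm high, inside 64 x 124 mm, walls and floor 3 mm thick. Origin: centre of its underside, on the bench. Axes: x along the short side, y along the long side, z up
- beaker: bystander: empty green glass beaker without a cap, 52 mm wide at the rim, 68 mm high, stands loose on the bench; leave it alone. Origin: centre of its underside
- timer: bystander: small grey laboratory timer with a display and three round buttons, 50 x 60 x 16 mm, lies loose on the bench; leave it alone. Origin: centre of its underside

How it is judged:
At the end, for the whole second after the job is handed in: Vials stand in the steel tray, droppers in the blue bin, the slide box lies in the white tray: each on the tray's floor (within 10 mm), within 0.15 rad of upright, centre within 22 mm (short side) and 52 mm (long side; slide box 32 mm) of the tray's centre, at rest (x of vial_a in the frame of steel_tray between -0.022 and 0.022 m and y of vial_a in the frame of steel_tray between -0.052 and 0.052 m and z of each of vial_a, vial_b in the frame of steel_tray below 0.01 m and angle between each of vial_a, vial_b, dropper_a, dropper_b, slide_mailer's own z axis and vertical below 0.15 rad and linear speed of each of vial_a, vial_b, dropper_a, dropper_b, slide_mailer below 0.02 m/s and angular speed of each of vial_a, vial_b, dropper_a, dropper_b, slide_mailer below 0.2 rad/s and x of vial_b in the frame of steel_tray between -0.022 and 0.022 m and y of vial_b in the frame of steel_tray between -0.052 and 0.052 m and x of dropper_a in the frame of blue_bin between -0.022 and 0.022 m and y of dropper_a in the frame of blue_bin between -0.052 and 0.052 m and z of each of dropper_a, dropper_b in the frame of blue_bin below 0.01 m and x of dropper_b in the frame of blue_bin between -0.022 and 0.022 m and y of dropper_b in the frame of blue_bin between -0.052 and 0.052 m and x of slide_mailer in the frame of white_tray between -0.022 and 0.022 m and y of slide_mailer in the frame of white_tray between -0.032 and 0.032 m and z of slide_mailer in the frame of white_tray below 0.01 m); the robot touches nothing.
It fails at once if a sample vial falls over (leans more than 40 degrees) (angle between any of vial_a, vial_b's own z axis and vertical above 0.7 rad).
It fails at once if a dropper bottle falls over (leans more than 40 degrees) (angle between any of dropper_a, dropper_b's own z axis and vertical above 0.7 rad).
It fails at once if the beaker is shifted by more than 15 mm or knocked over (distance of beaker from where it was at the start of the episode above 0.015 m or angle between beaker's own z axis and vertical above 0.4 rad).
It fails at once if the timer is shifted by more than 15 mm or knocked over (distance of timer from where it was at the start of the episode above 0.015 m or angle between timer's own z axis and vertical above 0.4 rad).
It also fails if it takes over 134 s, if anything falls off the work surface, if the arm or the gripper's body presses on something with over 40 N, if the wrist force passes 120 N, or if a joint passes its speed limit or range.

### The arm

A 7-joint arm with a two-finger parallel gripper is mounted at the origin on the work surface. World frame = base frame: x ahead of the robot, y to its left, z up, the work surface at z = 0. Lengths are in m, angles in rad, forces in N, time in s.
With the tool pointing down it reaches from about 0.375 to 0.925 m from the base axis. Payload 3.1 kg.
Tool frame: the origin (TCP) lies between the finger pads; the fingertips stand 19 mm ahead of it and the grasp point (between the pads) is the TCP; z points along the fingers, y is the line along which they close (so a half turn about z gives the same grasp; the last joint's range is limited). The gripper opens to 85 mm and grips with 20 to 120 N. Pads are 22 mm wide; open, the fingers measure 114 mm over their backs; the gripper's body (76 mm by 85 mm) begins 54 mm behind the grasp point. The pads swing forward as they close: fully open they stand 13 mm farther back than shut.
Start: joints at [-1.441, 0.383, 0.044, 1.598, -0.018, 1.161, -0.05], TCP at [0.147, 0.633, 0.25] pointing down, gripper open.
Joint ranges: [-2.61, 2.61], [-0.41, 2.15], [-1.48, 1.57], [0, 2.5], [-1.57, 4.71], [0.05, 1.97], [-2.85, 2.85]. Speed limits (rad/s): [2.79, 2.79, 3.14, 3.14, 3.14, 3.14, 3.14].

### API

Orientations are given as a unit quaternion [x, y, z, w].
In Python, from bench import move_ptp, movel, move_j, move_gripper, pause, inverse_kinematics, read_camera, camera_params, MotionError, sign_off, look_for, tip_of, read_time_s, read_qpos, read_joint_vel, read_effort, read_eef_pos, read_tcp_rot, read_ft_force, read_ft_torque, read_finger_gap, read_grasp_force gives the robot as it stands. Calls block until the motion is done:
- move_ptp(position, orientation): joint-space move of the TCP to a pose.
- movel(position, orientation=None, speed=0.15): straight line of the TCP; orientation=None keeps the orientation; speed is the mean speed in m/s.
- move_j(angles): joint-space move.
- move_gripper(opening, effort=None): finger opening in m; effort is the grip in N (None keeps the last); returns when the fingers have stopped.
- pause(seconds).
- inverse_kinematics(position, orientation): joint angles nearest the present ones, or None.
- read_camera(name): name is "side" or "top"; returns the picture (400x640x3 uint8, red, green, blue); there is no depth.
- camera_params(name): a dict with "K" (3x3 intrinsics, pixels), "camera_from_world" (4x4, takes a point from world to camera coordinates). Camera axes: x right, y down, z forward; pixel columns grow to the right and rows downward; lengths in m; the calibration is good to about 2 mm. A picture is of the moment at which its call begins. camera_params takes no time and is no camera call.
A pose or a line that the arm cannot do raises MotionError and nothing moves.
- sign_off(): hands the job in; it is judged then, once.
Trained networks look in the newest picture that a camera, given by its name, has taken for a name from the list of things; names that differ only in an ending like _2 or _b are one class to them, and where a whole thing is asked for, a point or a joint stands for the part that bears it (a point fixed in the world has none). Each returns a list of dicts, best first, with "confidence" (0 to 1); they miss things now and then, are a little off and sometimes report something else, mostly with a low value. They report only what shows in the picture. A call takes as long as a camera call.
- look_for(camera, name): "at" ([column, row] in pixels, amid what is visible of it).
- tip_of(camera, name): "at" ([column, row] in pixels: a listed point, or the origin of a listed thing).
Readings, each from a call of its own:
- read_time_s(): time.
- read_qpos(): joint angles.
- read_joint_vel(): joint speeds.
- read_effort(): joint torques, N m.
- read_eef_pos(): TCP position.
- read_tcp_rot(): TCP orientation.
- read_ft_force(): force on the tool from outside, world axes, zero at the start.
- read_ft_torque(): the same for the moment, N m.
- read_finger_gap(): finger opening in m.
- read_grasp_force(): force on a finger pad.
Only numpy, scipy, OpenCV 4.12 (cv2) and the standard library are available. Lean on these libraries where they do the work, as an engineer would, in place of code of your own. Each camera call takes 0.05 s, during which the arm holds its last target. There are 200 camera calls.

## Working session

There is one attempt and no reset: what is moved stays moved. The work goes in short steps, each a Python script; the robot and the scene stay as the last script left them, time stands still between calls to the robot, and variables do not carry over. Pictures are saved under pics/ and viewed, at most 14 in all, crops included, and the job is handed in when it is done.

```bash
mkdir -p pics; ls; python3 - <<'E'
from bench import *
import cv2,numpy as np
for c in("top","side"):
    im=read_camera(c); cv2.imwrite(f"pics/{c}0.png",im[:,:,::-1])
    p=camera_params(c); print(c,p["K"],p["camera_from_world"])
    for n in("vial_a","dropper_a","slide_mailer","steel_tray","blue_bin","white_tray","beaker","timer"):
        print(n,[(np.round(d["at"],1).tolist(),round(d["confidence"],2)) for d in look_for(c,n)[:4]],[(np.round(d["at"],1).tolist(),round(d["confidence"],2)) for d in tip_of(c,n)[:4]])
print(read_time_s(),read_tcp_rot(),read_qpos())
E
```

```text
pics
top [[447.11811348   0.         317.46691917]
 [  0.         447.11811348 198.80954265]
 [  0.           0.           1.        ]] [[-0.01121492 -0.99968607 -0.02240528  0.0180022 ]
 [-0.98979095  0.01428219 -0.14180934  0.55750801]
 [ 0.14208482  0.02058616 -0.9896404   0.92583135]
 [ 0.          0.          0.          1.        ]]
vial_a [([477.5, 248.3], 0.9), ([214.8, 249.5], 0.76)] [([472.0, 247.9], 0.91), ([217.8, 250.9], 0.72)]
dropper_a [([164.7, 235.7], 0.64), ([266.4, 244.7], 0.56)] [([169.4, 236.6], 0.66), ([267.5, 249.6], 0.63), ([226.4, 171.2], 0.39)]
slide_mailer [([372.0, 253.0], 0.69)] [([368.2, 251.8], 0.57)]
steel_tray [([412.2, 172.3], 0.58)] [([409.7, 173.9], 0.86)]
blue_bin [([222.3, 168.7], 0.95)] [([224.8, 171.4], 0.82), ([218.8, 251.9], 0.66), ([369.6, 252.9], 0.22)]
white_tray [([327.2, 171.0], 0.7)] [([225.4, 170.7], 0.68), ([328.5, 176.6], 0.57)]
beaker [([327.1, 243.4], 0.78)] [([327.7, 246.1], 0.95), ([370.7, 251.1], 0.61)]
timer [([426.2, 244.3], 0.65)] [([424.6, 246.8], 0.67)]
side [[430.68299852   0.         318.57074278]
 [  0.         430.68299
[... 288 characters left out ...]
], 0.95), ([266.6, 130.1], 0.7)] [([266.9, 138.5], 0.76), ([320.8, 345.5], 0.71)]
dropper_a [([279.2, 153.0], 0.63), ([276.1, 98.4], 0.56)] [([280.0, 163.6], 0.7)]
slide_mailer [([295.0, 240.1], 0.88)] [([292.8, 241.4], 0.92)]
steel_tray [([387.7, 261.3], 0.8)] [([386.1, 262.7], 0.86)]
blue_bin [([340.8, 125.6], 0.73)] [([339.2, 131.8], 0.81)]
white_tray [([365.7, 191.5], 0.62)] [([361.3, 195.3], 0.66)]
beaker [([297.0, 192.1], 0.57), ([318.8, 336.2], 0.57)] [([296.5, 207.3], 0.57)]
timer [([310.6, 282.2], 0.95)] [([311.0, 285.4], 0.63)]
1.7 [ 1.13636880e-01  9.93522350e-01 -1.48574091e-05 -7.08895764e-06] [-1.44079438  0.38288687  0.04390428  1.59792247 -0.01789054  1.16120625
 -0.04990925]
```

View pics/top0.png

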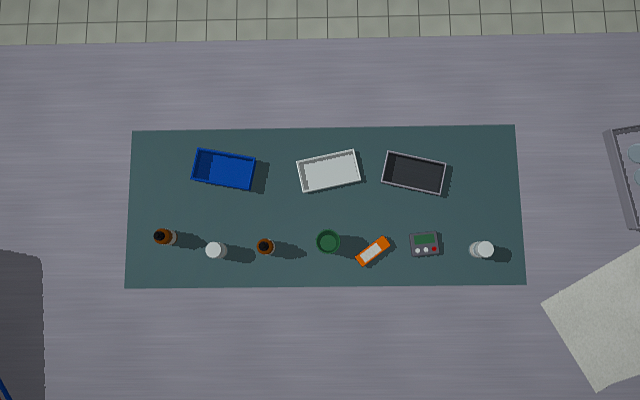

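View pics/side0.png

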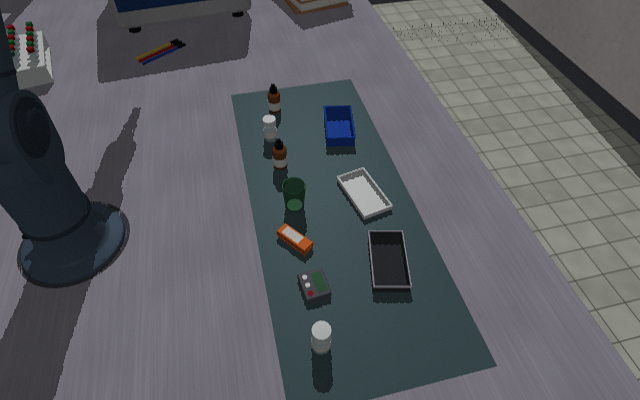

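The top view shows, left to right: dropper (164,236), vial (215,249), dropper (266,245), beaker (327,243), orange box (372,252), timer (425,244) and vial (480,248). Behind them are the blue bin (223,169), white tray (329,171) and steel tray (414,172). The network reports agree with this in both views, apart from some low-confidence false hits. Next I'll triangulate and get the tray yaws.

```bash
cat > h.py <<'E'
import numpy as np, cv2
from bench import *
def P(c):
    p=camera_params(c); return p["K"],p["camera_from_world"]
def proj(c,X):
    K,T=P(c); q=(T[:3,:3]@np.atleast_2d(X).T).T+T[:3,3]; q=q@K.T; return q[:,:2]/q[:,2:]
def tri(a,b):
    Ps=[P(c)[0]@P(c)[1][:3] for c in("top","side")]
    X=cv2.triangulatePoints(Ps[0],Ps[1],np.array(a,float).reshape(2,1),np.array(b,float).reshape(2,1)); return (X[:3]/X[3]).ravel()
def atz(c,uv,z):
    K,T=P(c); d=T[:3,:3].T@np.linalg.inv(K)@np.r_[uv,1]; o=-T[:3,:3].T@T[:3,3]; return o+d*(z-o[2])/d[2]
def err(X,a,b): return round(float(max(np.linalg.norm(proj("top",X)-a),np.linalg.norm(proj("side",X)-b))),1)
E
python3 - <<'E'
from h import *
np.set_printoptions(precision=4,suppress=True)
im={c:cv2.imread(f"pics/{c}0.png") for c in("top","side")}
# blob centroids + boxes of colour masks near seeds
def blob(c,seed,f,r=45):
    h=cv2.cvtColor(im[c],cv2.COLOR_BGR2HSV).astype(int)
    m=f(h[...,0],h[...,1],h[...,2]).astype(np.uint8)
    w=np.zeros_like(m); x,y=map(int,seed); w[max(0,y-r):y+r,max(0,x-r):x+r]=1; m*=w
    n,l,s,ce=cv2.connectedComponentsWithStats(m)
    i=1+np.argmax(s[1:,4]); pts=np.argwhere(l==i)[:,::-1].astype(np.float32)
    return ce[i],s[i],pts
orange=lambda h,s,v:(h>5)&(h<18)&(s>180)&(v>130)
amber=lambda h,s,v:(h>3)&(h<16)&(s>140)&(v>50)
white=lambda h,s,v:(s<40)&(v>150)
blue=lambda h,s,v:(h>105)&(h<125)&(s>150)
dk=lambda h,s,v:(s<45)&(v<255)
for n,f,a,b,r in(("vialR",white,(480,248),(320,330),25),("vialL",white,(215,250),(268,125),20),("dropL",amber,(164,236),(275,98),20),("dropR",amber,(266,245),(279,153),20),("slide",orange,(372,252),(295,240),30)):
    A=blob("top",a,f,r);B=blob("side",b,f,r)
    X=tri(A[0],B[0]); print(n,A[0],A[1],B[0],B[1],X,err(X,A[0],B[0]))
for n,a,b in(("vialR",(472,247.9),(320.8,345.5)),("vialL",(217.8,250.9),(266.9,138.5)),("dropR",(267.5,249.6),(280,163.6)),("slide",(368.2,251.8),(292.8,241.4)),("steel",(409.7,173.9),(386.1,262.7)),("blue",(224.8,171.4),(339.2,131.8)),("white",(328.5,176.6),(361.3,195.3)),("beaker",(327.7,246.1),(296.5,207.3)),("timer",(424.6,246.8),(311,285.4))):
    X=tri(a,b); print("tip",n,X,err(X,a,b))
for n,f,s,z in(("blue",blue,(223,169),.03),("white",lambda h,s,v:(s<45)&(v>110),(329,171),.014),("steel",dk,(414,172),.022)):
    c,st,pts=blob("top",s,f)
    q=cv2.boxPoints(cv2.minAreaRect(pts)); W=np.array([atz("top",p,z)for p in q])
    e=[W[1]-W[0],W[2]-W[1]]; L=[np.linalg.norm(v)for v in e]; v=e[int(np.argmax(L))]
    print(n,q.tolist(),"centre",W.mean(0),"LW",L,"yaw long",np.degrees(np.arctan2(v[1],v[0])))
c,st,pts=blob("top",(372,252),orange,30);q=cv2.boxPoints(cv2.minAreaRect(pts));W=np.array([atz("top",p,.02)for p in q]);e=[W[1]-W[0],W[2]-W[1]];L=[np.linalg.norm(v)for v in e];v=e[int(np.argmax(L))];print("slide",W.mean(0),L,np.degrees(np.arctan2(v[1],v[0])))
big=np.vstack([cv2.resize(im["top"][135:275,150:500],None,fx=2.2,fy=2.2,interpolation=2)])
cv2.imwrite("pics/crop1.png",big)
E
```

```text
vialR [484.9619 248.5381] [476 241  18  16 210] [321.0325 329.5126] [312 321  19  18 277] [ 0.4463 -0.3337  0.0616] 0.1
vialL [212.6823 249.2135] [205 242  16  16 192] [268.4615 118.2564] [263 115  12   8  78] [0.4512 0.23   0.0634] 0.1
dropL [164.5133 236.1858] [155 229  17  15 113] [273.4255  94.9574] [268  92  12   7  47] [0.4806 0.3352 0.0551] 0.2
dropR [264.7222 246.25  ] [257 239  16  15 108] [278.7465 150.4648] [272 146  14   9  71] [0.4569 0.1232 0.0492] 0.1
slide [374.0515 248.8412] [355 236  35  30 233] [297.2848 239.0127] [278 223  34  27 158] [ 0.4506 -0.1109  0.0123] 0.5
tip vialR [ 0.4489 -0.3307 -0.0124] 0.6
tip vialL [ 0.4462  0.2367 -0.0072] 1.6
tip dropR [0.454  0.1227 0.0065] 1.4
tip slide [ 0.4437 -0.0998 -0.0091] 0.1
tip steel [ 0.6178 -0.1981 -0.0052] 0.2
tip blue [ 0.6341  0.2249 -0.012 ] 0.8
tip white [ 0.6179 -0.0145 -0.0018] 1.7
tip beaker [ 0.4635 -0.0106 -0.0069] 2.9
tip timer [ 0.454  -0.2214  0.0099] 0.7
blue [[189.3599853515625, 179.52001953125], [195.45599365234375, 145.99200439453125], [256.7040100097656, 157.12799072265625], [250.60800170898438, 190.
[... 163 characters left out ...]
16406, 160.4566650390625], [353.8447570800781, 147.6859130859375], [360.8302917480469, 179.81948852539062], [302.0848083496094, 192.59024047851562]] centre [ 0.6261 -0.0128  0.014 ] LW [np.float64(0.13531545153961597), np.float64(0.07504298432656122)] yaw long -78.38906220312246
steel [[379.73626708984375, 182.34857177734375], [386.964599609375, 149.30477905273438], [447.0279541015625, 162.44363403320312], [439.79962158203125, 195.4874267578125]] centre [ 0.6164 -0.2011  0.022 ] LW [np.float64(0.0767276971031714), np.float64(0.13525739014342747)] yaw long -103.71501073688431
slide [ 0.4465 -0.1065  0.02  ] [np.float64(0.07935095240171428), np.float64(0.026898576308598026)] -53.51132872821144
```

View pics/crop1.png

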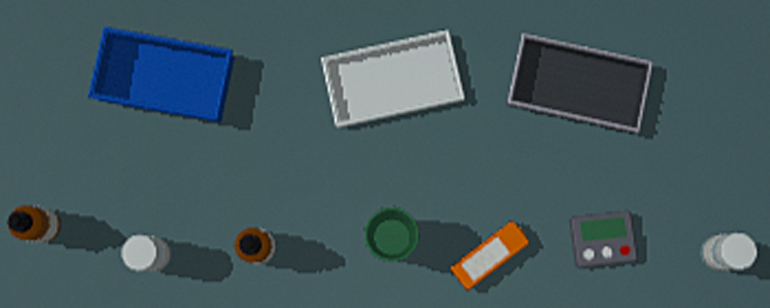

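The crop confirms the layout: all five objects and both bystanders are clear of each other, and the trays are yawed about ±12°. I'll refine the tray poses by silhouette fit and start with the right-hand vial.

```bash
cat >> h.py <<'E'
Z=0.18
def quat(deg):
    a=np.radians((90+deg)/2); return [np.cos(a),np.sin(a),0,0]
def pick(xy,deg,z,opening=.075,grip=40):
    q=quat(deg); move_gripper(opening)
    move_ptp([*xy,Z],q); movel([*xy,z],q,.12); move_gripper(0,grip)
    g=read_finger_gap(); print("gap",g,"force",read_grasp_force())
    movel([*xy,Z],q,.15); print("lifted gap",read_finger_gap(),"t",read_time_s())
    return q
def place(xy,deg,z,opening):
    q=quat(deg); movel([*xy,Z],q,.2); movel([*xy,z+.02],q,.12); movel([*xy,z],q,.03)
    print("ft",read_ft_force()); move_gripper(opening); pause(.2)
    movel([*xy,z+.05],q,.08); movel([*xy,Z],q,.2); print("placed t",read_time_s(),"gap",read_finger_gap())
def intray(t,u):  # point u m along the long axis
    a=np.radians(t[2]); return np.array(t[:2])+u*np.array([np.cos(a),np.sin(a)])
E
python3 - <<'E'
from h import *
import json
from scipy.optimize import minimize
im={c:cv2.imread(f"pics/{c}0.png") for c in("top","side")}
def mask(c,seed,f,r):
    h=cv2.cvtColor(im[c],cv2.COLOR_BGR2HSV).astype(int)
    m=f(h[...,0],h[...,1],h[...,2]).astype(np.uint8); w=np.zeros_like(m);x,y=seed;w[y-r:y+r,x-r:x+r]=1
    n,l,s,ce=cv2.connectedComponentsWithStats(m*w); i=1+np.argmax(s[1:,4])
    hull=cv2.convexHull(np.argwhere(l==i)[:,::-1].astype(np.int32)); o=np.zeros((1600,2560),np.uint8)
    cv2.fillConvexPoly(o,hull*4+2,1); return o
def model(c,p,H,w,l):
    a=np.radians(p[2]);u=np.array([np.cos(a),np.sin(a)]);v=np.array([-u[1],u[0]])
    X=[[*(np.array(p[:2])+i*l/2*u+j*w/2*v),z]for i in(-1,1)for j in(-1,1)for z in(0,H)]
    o=np.zeros((1600,2560),np.uint8)
    cv2.fillConvexPoly(o,cv2.convexHull((proj(c,X)*4).astype(np.int32)),1);return o
def fit(ms,p0,H,w=.07,l=.13):
    def cost(d):
        p=np.array(p0)+np.array(d)*[.005,.005,3]; return sum(1-(m&model(c,p,H,w,l)).sum()/(m|model(c,p,H,w,l)).sum() for c,m in ms)
    r=minimize(cost,[0,0,0],method="Nelder-Mead",options=dict(initial_simplex=[[0,0,0],[1,0,0],[0,1,0],[0,0,1]],maxiter=80))
    return (np.array(p0)+r.x*[.005,.005,3]).round(4).tolist(),round(r.fun/len(ms),3)
blue=lambda h,s,v:(h>105)&(h<125)&(s>150)
wh=lambda h,s,v:(s<45)&(v>110); dk=lambda h,s,v:(s<45)
orange=lambda h,s,v:(h>5)&(h<18)&(s>180)&(v>110)
T={}
for n,f,a,b,p0,H,d in(("blue",blue,(223,169),(340,126),[.628,.22,78.6],.03,()),("white",wh,(329,171),(364,193),[.624,-.013,101.6],.014,()),("steel",dk,(414,172),(388,261),[.616,-.2,76.3],.022,()),("slide",orange,(372,252),(295,240),[.4465,-.1065,126.5],.02,(.028,.078))):
    r=30 if n=="slide" else 42
    ms={c:mask(c,s,f,r) for c,s in(("top",a),("side",b))}
    for k in(("top",),("side",),("top","side")):
        T[n]=fit([(c,ms[c])for c in k],p0,H,*d); print(n,k,T[n])
    T[n]=T[n][0]
json.dump(T,open("T.json","w"))
for xy,a in(((.446,-.334),76),((.481,.335),79),((.4465,-.1065),36.5),((.62,-.013),11.6),((.65,.25),79)):
    for z in(.03,.18): print(xy,inverse_kinematics([*xy,z],quat(a)))
pick((.446,-.334),76.3,.045)
cv2.imwrite("pics/side1.png",read_camera("side")[:,:,::-1])
E
```

```text
blue ('top',) ([0.6311, 0.2206, 79.1852], np.float64(0.034))
blue ('side',) ([0.6339, 0.2195, 78.9093], np.float64(0.03))
blue ('top', 'side') ([0.6329, 0.2198, 78.8785], np.float64(0.041))
white ('top',) ([0.6252, -0.0138, 102.0169], np.float64(0.055))
white ('side',) ([0.6291, -0.0093, 101.4585], np.float64(0.06))
white ('top', 'side') ([0.627, -0.0119, 101.8351], np.float64(0.079))
steel ('top',) ([0.6173, -0.2044, 76.5203], np.float64(0.032))
steel ('side',) ([0.6197, -0.2024, 76.2967], np.float64(0.022))
steel ('top', 'side') ([0.6184, -0.2028, 76.3563], np.float64(0.04))
slide ('top',) ([0.4446, -0.1084, 127.8434], np.float64(0.066))
slide ('side',) ([0.4492, -0.1004, 122.923], np.float64(0.34))Traceback (most recent call last):
  File "<stdin>", line 29, in <module>
  File "<stdin>", line 19, in fit
    res = _minimize_neldermead(fun, x0, args, callback, bounds=bounds,
                               **options)
    fxcc = func(xcc)
    fx = function(np.copy(x), *(wrapper_args + args))
  File "<stdin>", line 18, in cost
  File "<stdin>", line 18, in <genexpr>
  File "<stdin>", line 15, in model
  File "h.py", line 6, in proj
    K,T=P(c); q=(T[:3,:3]@np.atleast_2d(X).T).T+T[:3,3]; q=q@K.T; return q[:,:2]/q[:,2:]
        ~^^^
  File "h.py", line 4, in P
    p=camera_params(c); return p["K"],p["camera_from_world"]
ValueError: time passes only in moves, steps and waits
```

Tray poses agree to within 2–4 mm across the two views. The error came from calling `camera_params` too often in one script, and I no longer need it there. Now the first pick.

```bash
cat >> h.py <<'E'
from functools import lru_cache
P=lru_cache(P)
blue=[.6325,.220,78.9]; white=[.627,-.0118,101.8]; steel=[.6185,-.203,76.4]; slide=[.4455,-.107,127]
E
python3 - <<'E'
from h import *
for xy,a in(((.446,-.334),76),((.481,.335),79),((.4455,-.107),37),((.627,-.012),11.8),((.66,.25),79)):
    for z in(.03,.18):
        q=inverse_kinematics([*xy,z],quat(a)); print(xy,None if q is None else q.round(2) if hasattr(q,'round') else q)
pick((.446,-.334),steel[2],.045)
cv2.imwrite("pics/side1.png",read_camera("side")[:,:,::-1])
E
```

```text
(0.446, -0.334) [ 0.53  0.51  0.04  1.96 -0.03  0.67  1.92]
(0.446, -0.334) [ 0.53  0.28  0.04  1.89 -0.01  0.97  1.91]
(0.481, 0.335) [-0.87  0.56  0.23  1.9  -0.19  0.71  0.85]
(0.481, 0.335) [-0.89  0.34  0.26  1.83 -0.1   0.98  0.78]
(0.4455, -0.107) [-0.6   0.53  0.86  2.22 -0.67  0.67  1.39]
(0.4455, -0.107) [-0.86  0.16  1.09  2.15 -0.18  0.93  0.98]
(0.627, -0.012) [-0.49  0.69  0.58  1.81 -0.5   0.8   0.55]
(0.627, -0.012) [-0.66  0.52  0.81  1.75 -0.43  1.06  0.5 ]
(0.66, 0.25) [-0.69  0.75  0.38  1.59 -0.34  0.86  1.2 ]
(0.66, 0.25) [-0.7   0.57  0.4   1.52 -0.24  1.09  1.13]
gap 0.03298875755981561 force 39.76444333791733
lifted gap 0.03311384528391084 t 8.275
```

View pics/side1.png

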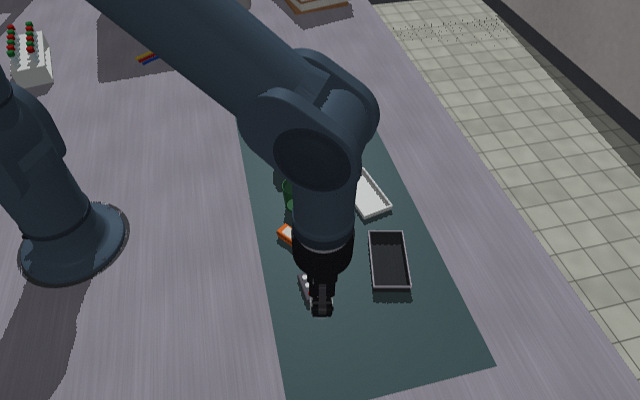

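The vial is held: the gap is 33 mm and the gripper is above the bench near (320,300), with the steel tray clear on the right. Placing it, then the left vial.

```bash
python3 - <<'E'
from h import *
place(intray(steel,-.032),steel[2],.049,.044)
pick((.451,.230),steel[2],.045,.07)
cv2.imwrite("pics/top2.png",read_camera("top")[100:300,100:540,::-1])
E
```

```text
ft [ 0.65537135 -0.23794124 -0.06117371]
placed t 13.1333 gap 0.04390659194550003
gap 0.033017173100254385 force 39.723384976387024
lifted gap 0.03329759797162881 t 18.0333
```

View pics/top2.png

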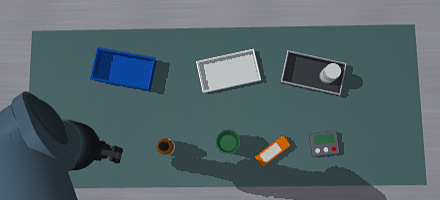

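The first vial stands upright in the steel tray (crop 330,73), everything else is untouched, and the second vial is in the gripper. Placing it and picking the first dropper.

```bash
python3 - <<'E'
from h import *
place(intray(steel,.030),steel[2],.049,.042)
pick((.457,.123),blue[2],.046,.07)
place(intray(blue,-.032),blue[2],.050,.044)
cv2.imwrite("pics/top3.png",cv2.resize(read_camera("top")[120:280,130:520,::-1],None,fx=2,fy=2))
E
```

```text
ft [-1.6420649   0.01489944  1.0291868 ]
placed t 24.1167 gap 0.04173974236344935
gap 0.03323004185737292 force 39.552921652793884
lifted gap 0.03312154922002425 t 28.525
ft [-2.20359185 -2.09840248  2.74825668]
placed t 33.2583 gap 0.04373627015329349
```

View pics/top3.png

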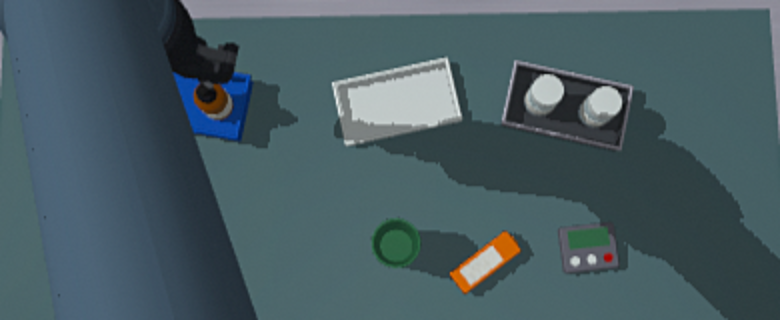

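Both vials stand in the steel tray (545,92 and 602,105), and the dropper stands in the blue bin (210,100). Now the second dropper, then picking the slide box.

```bash
python3 - <<'E'
from h import *
pick((.480,.335),blue[2],.046,.07)
place(intray(blue,.030),blue[2],.050,.042)
pick(slide[:2],37,.026,.05,40)
cv2.imwrite("pics/top4.png",cv2.resize(read_camera("top")[120:280,130:520,::-1],None,fx=2,fy=2))
cv2.imwrite("pics/side4.png",read_camera("side")[60:380,220:520,::-1])
E
```

```text
gap 0.032735847409143155 force 39.815645813941956
lifted gap 0.03287485043753252 t 37.25
ft [-2.16821764 -0.67643957  4.22282064]
placed t 41.9667 gap 0.04153944913771417
gap 0.026916263550710553 force 40.58768033981323
lifted gap 0.026937325866782436 t 46.65
```

View pics/top4.png

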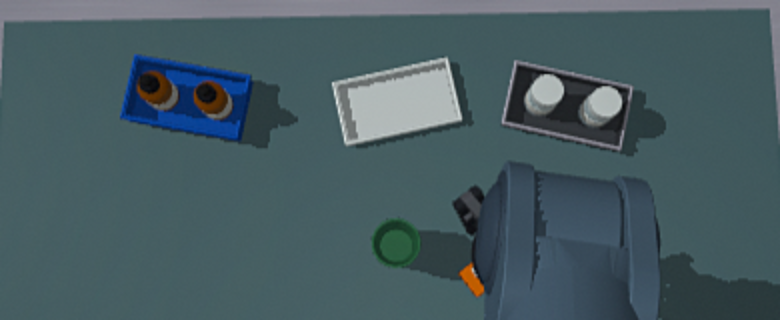

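View pics/side4.png

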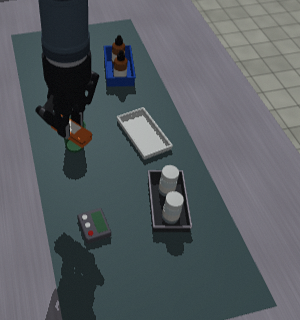

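Both droppers stand in the blue bin (155,90 and 212,100), and the slide box is in the gripper. Placing it.

```bash
python3 - <<'E'
from h import *
place(white[:2],white[2]-90,.030,.033)
move_j([-1.441,.383,.044,1.598,-.018,1.161,-.05]); pause(.5)
cv2.imwrite("pics/top5.png",cv2.resize(read_camera("top")[120:280,130:520,::-1],None,fx=2,fy=2))
cv2.imwrite("pics/side5.png",cv2.resize(read_camera("side")[70:330,220:470,::-1],None,fx=2.2,fy=2.2))
print(read_time_s())
E
```

```text
ft [-2.80739444 -0.53081936  3.99011156]
placed t 51.8333 gap 0.03295327376204182
55.275
```

View pics/top5.png

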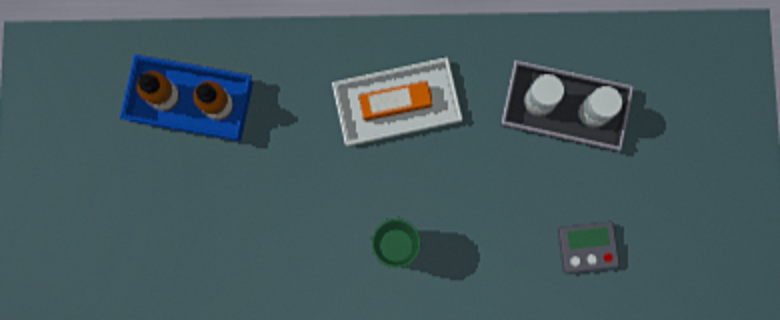

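View pics/side5.png

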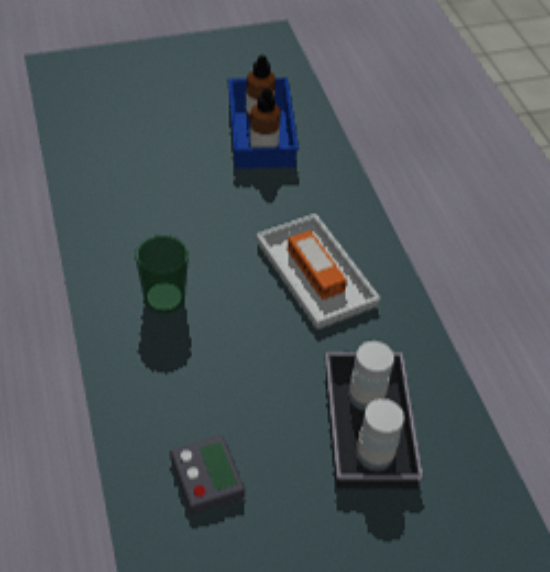

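All five items sit upright or flat and well inside their trays: droppers at (155,90) and (212,100), box centred at (396,100), vials at (545,93) and (602,105). The beaker and timer haven't moved, so I'm handing in.

```bash
python3 -c "
from bench import *
print(sign_off())"
```

```text
the job is handed in; nothing more can be done
None
```

The job is handed in at about 55 s: the final pictures show both vials standing in the steel tray, both droppers standing in the blue bin and the slide box flat in the white tray, with the beaker and timer where they were; no verdict came back.

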